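# Clamp a spectacle frame with the ratchet lever vise

## Task

Clamp the loose frame front in the small vise by working its adjustable lever: turn it clockwise as seen from above, and whenever it comes to its stop, lift it off its serrations, swing it back, let it drop in again and carry on. Stop as soon as the frame is snugly gripped - the lever gets clearly heavier than it was while the jaw was running - without crushing the frame, and let go with the lever fully down on its serrations. Do not touch the frame or the moving jaw, and leave the things around the vise alone.

Things in the scene. Friction and masses are not known exactly. Their poses are not given: they have to be found in the camera images.
- vise: small aluminium vise fixed to the table, 197 x 96 mm, bed 20 mm high. Origin on the table under the vertical spindle axis; x runs from the spindle along the bed to the fixed jaw, z is up. The toothed spindle sits in a round housing (33 mm radius, 46 mm high); it is braked and stays where the lever leaves it. Two steel pins, 71 mm high at 42 mm radius, stop the lever's swing
- pivot (a point): point on the spindle axis, 100 mm above the table, level with the knob's grasp point; axes as vise. Turning takes about 6 N across the lever at the knob while the jaw runs freely (4 to 5 N remain when it is held still); every 10 N of clamping force adds 1.4 N. Clamp with 10 to 30 N (1.5 to 4 N more at the knob than when running freely); 45 N (6.3 N more) crushes the frame
- knob (a point): grasp point on the black upright round grip at the end of the lever, which revolves freely on its pin: 18 mm in diameter, from 78 to 118 mm above the table when the lever is down, this point at 100 mm, 85 mm from the spindle axis (its x, y axes revolve). The lever arm below it is 12 mm thick, its top at 79 mm. It can be held from above with the fingers closing in any level direction
- lever (a joint): swing of the lever, rad, growing clockwise seen from above (tightening), 0 at one stop to 1.10 at the other (force rises at the stops too). At 0 the lever points along -1.021 rad (counter-clockwise about z from the vise's x), at 1.10 along -2.121. Down, lever and spindle turn together (0.05 rad of play); lifted, it swings freely. It meshes every 0.524 rad; 1 rad moves the jaw 12 mm
- lever_lift (a joint): height of the lever above fully down, m, 0 to 0.014. A spring and its weight press it down with about 6 N, up to 8 N when lifted. Its teeth are clear above 0.0075; if tooth stands on tooth it rests at about 0.003 to 0.007 until it is swung a little and drops in. Fully down: below 0.002
- jaw: moving jaw on cushions (14 N per mm), 12 x 88 x 20 mm. Origin at the middle of the lower edge of its face, which looks to the vise's +x, at x = 75 mm in the vise at the start. The opposite cork facing is somewhere from 136 to 142 mm (its thickness is not known better), so closing takes about 1.25 to 1.75 rad of turning, more than one swing of the lever
- frame: brown spectacle frame front, 46 x 132 x 11 mm, loose, lying flat on the bed between the jaws. Origin at the centre of its underside, 46 mm side along x. The closing jaw pushes it against the cork and squares it
- dropper_bottle: bystander: small dropper bottle, 26 mm in diameter, 78 mm high, origin at the foot
- cap_bottle: bystander: small brown bottle with a black cap, 32 mm in diameter, 62 mm high, origin at the foot
- fine_screwdriver: bystander: precision screwdriver lying, 20 x 161 x 20 mm
- brush: bystander: brush lying, 13 x 158 x 13 mm

How it is judged:
On the way, in this order (a step that is already met when the one before it is completed fails the run):
1. the jaw has been run part way in with the lever down (at least 3 mm) (distance of jaw from where it was at the start of the episode above 0.003 m and value of joint lever_lift below 0.002 m), for 0.05 s.
2. the lever is lifted clear of its serrations (more than 7.5 mm) before the frame is clamped (value of joint lever_lift above 0.0075 m and contact force between jaw and frame below 5 N), for 0.05 s.
3. the lever is down again and has clamped the frame (more than 8 N) (value of joint lever_lift below 0.002 m and contact force between jaw and frame above 8 N), for 0.2 s.
At the end, for the whole second after the job is handed in: the frame front lies flat on the bed (underside less than 4 mm above it), square to within 0.05 rad, at rest, gripped by the jaw with more than 8 N; the lever is fully down on its serrations (lift under 2 mm) and released (all of step 3 and z of frame in the frame of vise below 0.024 m and angle between the x axis of frame and the x axis of vise, either way round below 0.05 rad and linear speed of frame below 0.01 m/s); the robot touches nothing.
It fails at once if the frame is crushed: jaw force over 45 N (contact force between jaw and frame above 45 N).
It fails at once if the robot touches the frame or the moving jaw (over 1 N) (contact force between any of the arm, the fingers and frame above 1 N or contact force between any of the arm, the fingers and jaw above 1 N).
It fails at once if a bystander is moved more than 20 mm (distance of any of dropper_bottle, cap_bottle, fine_screwdriver, brush from where it was at the start of the episode above 0.02 m).
It also fails if it takes over 61 s, if anything falls off the work surface, if the arm or the gripper's body presses on something with over 40 N, if the wrist force passes 120 N, or if a joint passes its speed limit or range.

## Robot

A 7-joint arm with a two-finger parallel gripper is mounted at the origin on the work surface; the furniture and walls round the work are solid. World frame = base frame: x ahead of the robot, y to its left, z up, the work surface at z = 0. Lengths are in m, angles in rad, forces in N, time in s.
With the tool pointing down it reaches from about 0.425 to 0.8 m from the base axis. Payload 8.3 kg.
Tool frame: the origin (TCP) lies at the very end of the fingers, on their centre line; the grasp point (between the pads) lies 19 mm behind it (manip.hold_point_z is the z of the grasp point in the tool frame, in m); z points along the fingers, y is the direction in which the jaws open and shut (so a half turn about z gives the same grasp; the last joint's range is limited). The gripper opens to 85 mm and grips with 20 to 120 N. Pads are 22 mm wide; open, the fingers measure 114 mm over their backs; the gripper's body (76 mm by 85 mm) begins 54 mm behind the grasp point. The pads swing forward as they close: fully open they stand 13 mm farther back than shut.
Start: joints at [1.238, 0.383, 0.016, 1.37, -0.006, 1.388, -0.046], TCP at [0.167, -0.602, 0.231] pointing down, gripper open.
Joint ranges: [-2.95, 2.95], [-0.25, 2.06], [-1.52, 1.56], [0.18, 2.33], [-1.44, 4.58], [0.02, 2.06], [-3.01, 3.01]. Speed limits (rad/s): [2.39, 2.39, 3.01, 3.01, 3.14, 3.14, 3.14].

## Interface

Orientations are given as a unit quaternion [x, y, z, w].
In Python, from rig import manip gives the robot as it stands.
- The arm moves only by the tool move_arm, never from a script. Its argument "plan" is a list of rows, each a list of 4 numbers: the shift along the tool's x, y, z normalised to -1 to 1, where 1 is 300 mm, then the turn about the tool's z normalised to -1 to 1, where 1 is 180 degrees. In form: [[tx, ty, tz, spin], ...]. A call has 1 to 5 rows; each row is the pose to reach, as a shift and turn from the pose commanded when the call began, along the tool's axes at that moment, turning the shorter way round; what a row does not reach only later rows make up. A row lasts 1/12 s, in which the tool goes at most 41.7 mm and 7.16 degrees, less where a joint would pass 70% of its speed; a pose out of reach is approached as far as the arm can. A call with a number of a shift or a turn outside -1 to 1 is refused whole. A call with a gripper value outside its range is refused whole. "grip" is the opening, from 0 (shut) to 1 (fully open), set as the call begins (left out, the last holds). The fingers move at their own pace and stop on an object; "force" is the grip in N (left out, the last holds). Time passes only in rows, so rows that repeat a pose let the fingers close. It gives the time, the measured TCP pose, the force and the opening at its end, in the units of the state.
- manip.observe(): the state, without advancing time (a new reading comes with each control period).
- manip.capture(name): name is "side" or "top"; returns the picture (480x640x3 uint8, blue, green, red); there is no depth.
- manip.camera_info(name): a dict with "fovy" (degrees; the focal length in pixels is half the picture's height over the tangent of half this angle, whatever the lens; pixels are square), "cx", "cy" (the principal point, pixels), "k1" (the pictures are not rectified: a ray, as slopes to the right and down, at radius r is drawn at 1 + k1 r^2 times it, then the intrinsics apply), "rvec" (rotation vector, rad) and "tvec" (3), from world to camera coordinates, as OpenCV has them. Camera axes: x right, y down, z forward; pixel columns grow to the right and rows downward; lengths in m; the calibration is good to about 2 mm. A picture is of the moment at which its call begins. camera_info takes no time and is no camera call.
- manip.hand_in(): hands the job in, once; it reports no verdict.
The state is a dict: "time": time; "joint_pos": joint angles; "dq": joint speeds; "joint_torque": joint torques, N m; "position": TCP position; "orientation": TCP orientation; "force": force on the tool from outside, world axes, zero at the start; "torque": the same for the moment, N m; "gripper_width": opening from 0.0 (shut) to 1.0 (fully open).
Only numpy, scipy, OpenCV 4.12 (cv2) and the standard library are available. Lean on these libraries where they do the work, as an engineer would, in place of code of your own. Each camera call takes 0.05 s, during which the arm holds its last target.

## Working session

There is one attempt and no reset: what is moved stays moved. The work goes in short steps, Python scripts to look and compute and a tool call to move; the robot and the scene stay as the last step left them, time stands still between calls to the robot, and variables do not carry over. Pictures are saved under pics/ and viewed, and the job is handed in when it is done.

Besides the shell and the picture viewer there is one more tool, called after "Call:" by a JSON object that holds its "api" and its "payload", one argument or row to a line. move_arm: Moves the arm, as the interface text tells. Its arguments: {"type":"object","properties":{"plan":{"type":"array","items":{"type":"array","items":{"type":"number"}}},"grip":{"type":"number"},"force":{"type":"number"}},"required":["plan"]}

```bash
ls; mkdir -p pics; python3 - <<'E'
from rig import manip
import cv2
for n in("side","top"):
    cv2.imwrite(f"pics/{n}0.png",manip.capture(n)); print(manip.camera_info(n))
print(manip.observe(), manip.hold_point_z)
E
```

```text
pics
{'fovy': 52.94478219135634, 'cx': 319.67247536298186, 'cy': 235.4300888784125, 'k1': 0.029988025750397527, 'rvec': array([ 2.07280325, -0.0684914 ,  0.07501305]), 'tvec': array([-0.52813057, -0.00753929,  1.0797077 ])}
{'fovy': 51.50126967424345, 'cx': 315.6285731126609, 'cy': 238.34718341221253, 'k1': -0.10846182639289906, 'rvec': array([ 2.13266845, -2.12955493,  0.15930762]), 'tvec': array([-0.16912809,  0.52819143,  0.8531328 ])}
{'time': 0.1, 'joint_pos': array([ 1.23807198,  0.38416715,  0.01636246,  1.37104671, -0.00630698,
        1.38816402, -0.04650988]), 'dq': array([ 0.00153077, -0.00063857,  0.00060632, -0.00400304,  0.00132328,
       -0.00057612,  0.00091573]), 'joint_torque': array([ 2.56136358e-03, -6.29124355e+01,  8.47223885e-01, -3.72751451e+01,
        1.67828979e-02,  1.05006379e-02, -3.29509476e-06]), 'position': array([ 0.16653034, -0.60194832,  0.23037165]), 'orientation': array([ 9.90908474e-01,  1.34534909e-01, -1.23181631e-04, -8.59487162e-04]), 'force': array([0.64365872, 0.03663178, 0.14445723]), 'torque': array([-0.07272822, -0.02309227, -0.00900315]), 'gripper_width': 1.000868561069657} -0.0187
```

View pics/side0.png

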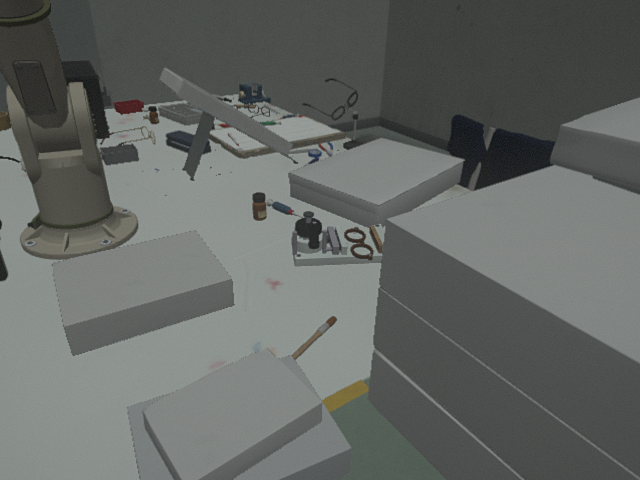

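View pics/top0.png

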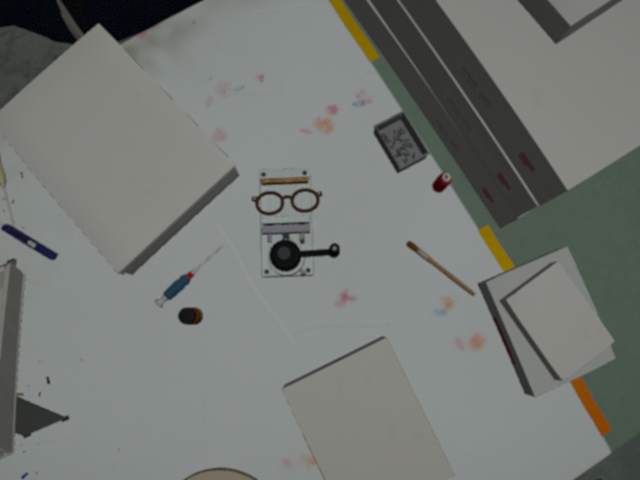

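```bash
cat > h.py <<'E'
import numpy as np,cv2
from rig import manip
def cam(n):
    c=manip.camera_info(n); f=240/np.tan(np.radians(c['fovy']/2))
    R=cv2.Rodrigues(np.array(c['rvec']))[0]; t=np.array(c['tvec'])
    return c,f,R,t
def ray(n,u,v):
    c,f,R,t=cam(n); x=np.array([(u-c['cx'])/f,(v-c['cy'])/f]); s=x.copy()
    for _ in range(20): s=x/(1+c['k1']*(s@s))
    return -R.T@t, R.T@np.array([s[0],s[1],1.])
def onz(n,u,v,z):
    o,d=ray(n,u,v); return o+d*(z-o[2])/d[2]
def proj(n,p):
    c,f,R,t=cam(n); q=R@np.array(p)+t; s=q[:2]/q[2]; s=s*(1+c['k1']*(s@s)); return s*f+[c['cx'],c['cy']]
E
python3 - <<'E'
import cv2
a=cv2.imread('pics/top0.png')[160:290,240:350]; cv2.imwrite('pics/t0z.png',cv2.resize(a,None,fx=4.5,fy=4.5,interpolation=cv2.INTER_CUBIC))
a=cv2.imread('pics/side0.png')[190:280,230:400]; cv2.imwrite('pics/s0z.png',cv2.resize(a,None,fx=4.5,fy=4.5,interpolation=cv2.INTER_CUBIC))
E
```

```text
(no output)
```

View pics/t0z.png

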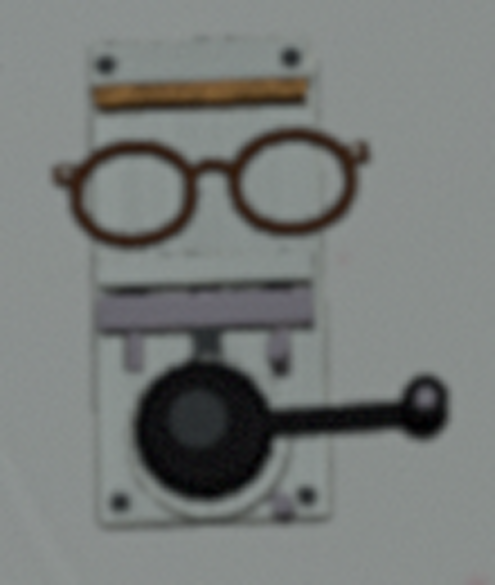

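View pics/s0z.png

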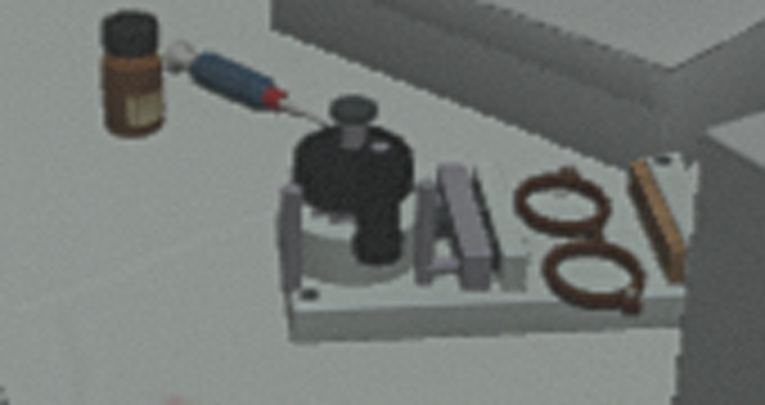

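```bash
python3 - <<'E'
from h import *
Z=lambda u,v:((u+.5)/4.5+240-.5,(v+.5)/4.5+160-.5)
P=[onz('top',*Z(*p),.02)[:2] for p in [(106,65),(291,57),(120,502),(307,495)]]
print(np.round(P,4))
C=[onz('top',*Z(*p),.02)[:2] for p in [(89,40),(316,36),(100,527),(332,520)]]; print(np.round(C,4))
ax=(P[0]+P[1]-P[2]-P[3]);yaw=np.arctan2(ax[1],ax[0]);print('yaw',yaw, np.hypot(*ax)/2,np.hypot(*(P[0]-P[1])),np.hypot(*(C[0]-C[2])),np.hypot(*(C[1]-C[3])),np.hypot(*(C[0]-C[1])))
k=onz('top',*Z(427,399),.118); print('knob',k)
for z in (.07,.09,.1,.11,.118): print(z,onz('top',*Z(198,417),z), onz('top',*Z(205,430),z))
ZS=lambda u,v:((u+.5)/4.5+230-.5,(v+.5)/4.5+190-.5)
# side: knob lowest? hub, knob
print('proj side knob', proj('side',k),'zoom',(proj('side',k)-[230,190])*4.5)
# two view for round thing at top (354,108 zoom side; 198,417 zoom top)
def tri(a,b):
    o1,d1=ray('top',*a);o2,d2=ray('side',*b)
    A=np.stack([d1,-d2],1);s=np.linalg.lstsq(A,o2-o1,rcond=None)[0];p,q=o1+s[0]*d1,o2+s[1]*d2
    return (p+q)/2,np.linalg.norm(p-q)
print('hubtop',tri(Z(198,417),ZS(354,108)))
print('lever end?',tri(Z(427,399),ZS(380,190)))
E
```

```text
[[ 0.6552 -0.0685]
 [ 0.6584 -0.1463]
 [ 0.4712 -0.078 ]
 [ 0.4742 -0.154 ]]
[[ 0.6661 -0.0611]
 [ 0.6676 -0.1568]
 [ 0.461  -0.07  ]
 [ 0.464  -0.1642]]
yaw 0.04641307902361985 0.18432361725245305 0.07785248782695582 0.20538337379483285 0.20368412412827447 0.09568524842513033
knob [ 0.49952034 -0.20029814  0.118     ]
0.07 [ 0.49930716 -0.11320959  0.07      ] [ 0.49425699 -0.11597451  0.07      ]
0.09 [ 0.49661253 -0.11476904  0.09      ] [ 0.4916805  -0.11746928  0.09      ]
0.1 [ 0.49526521 -0.11554876  0.1       ] [ 0.49039225 -0.11821666  0.1       ]
0.11 [ 0.4939179  -0.11632848  0.11      ] [ 0.48910401 -0.11896405  0.11      ]
0.118 [ 0.49284005 -0.11695226  0.118     ] [ 0.48807341 -0.11956195  0.118     ]
proj side knob [313.52492604 222.93850299] zoom [375.86216717 148.22326344]
hubtop (array([ 0.4955589 , -0.11519005,  0.09535597]), np.float64(0.0006580703671767866))
lever end? (array([ 0.50147569, -0.20075781,  0.09965991]), np.float64(0.0013214989000340514))
```

```bash
python3 - <<'E'
from h import *
import cv2
im={n:cv2.imread(f'pics/{n}0.png') for n in('top','side')}
a=np.array([.1665,-.602]);b=np.array([.4995,-.2003])
for s in np.linspace(0,1,9):
    p=a+s*(b-a)
    for n in im:
        for z,c in((0,(0,0,255)),(.2,(0,255,0))):
            q=proj(n,[*p,z]); cv2.circle(im[n],tuple(int(x) for x in q),3,c,-1)
for n in im: cv2.imwrite(f'pics/path_{n}.png',im[n])
for n in im: print(n,ray(n,320,240)[0])
E
```

```text
top [ 0.38411903 -0.17987176  0.92494583]
side [ 0.4371073  -0.9883208   0.52621921]
```

View pics/path_side.png

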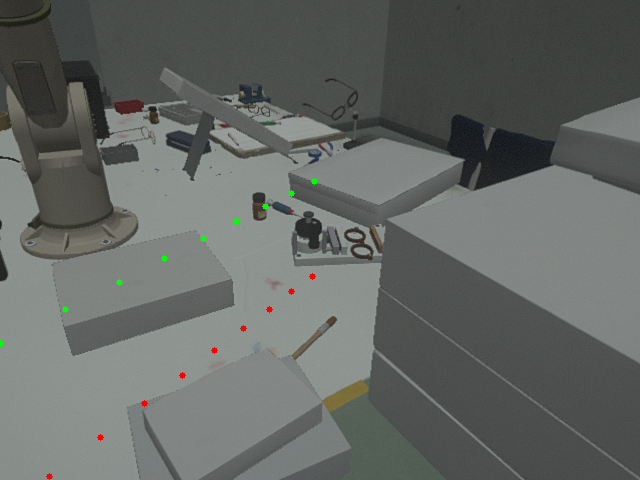

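View pics/path_top.png

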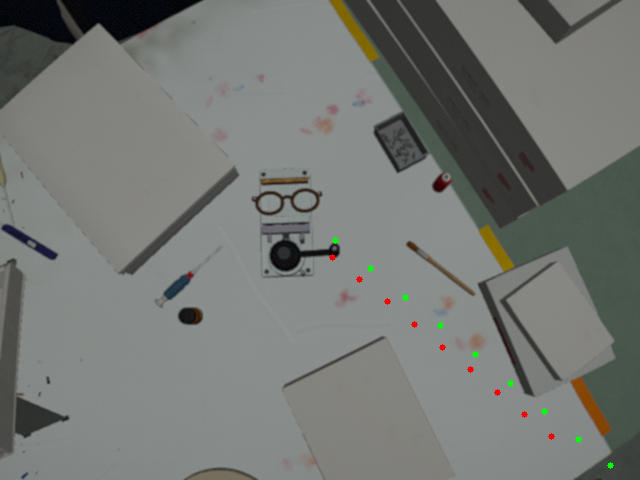

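Call:
{"api": "move_arm", "payload": {
  "plan": [
    [0.547, -0.381, 0, 0],
    [0.547, -0.381, 0, 0],
    [0.547, -0.381, 0, 0],
    [0.547, -0.381, 0, 0],
    [0.547, -0.381, 0, 0]
  ],
  "grip": 1,
  "force": 40
}}

```text
time: 0.52
position: [0.2963, -0.4454, 0.231]
orientation: [0.991, 0.136, 0.0, -0.001]
force: [0.8, 0.3, 0.4]
gripper_width: 1.003
```

Call:
{"api": "move_arm", "payload": {
  "plan": [
    [0.547, -0.381, 0, 0],
    [0.547, -0.381, 0, 0],
    [0.547, -0.381, 0, 0],
    [0.547, -0.381, 0, 0],
    [0.547, -0.381, 0, 0]
  ]
}}

```text
time: 0.93
position: [0.4237, -0.2912, 0.2312]
orientation: [0.991, 0.136, 0.0, -0.0]
force: [0.8, -0.6, 0.4]
gripper_width: 1.001
```

Call:
{"api": "move_arm", "payload": {
  "plan": [
    [0, 0, 0, -0.207],
    [0, 0, 0, -0.207],
    [0, 0, 0, -0.207],
    [0, 0, 0, -0.207],
    [0, 0, 0, -0.207]
  ]
}}

```text
time: 1.35
position: [0.4218, -0.2943, 0.2308]
orientation: [0.9, 0.436, -0.0, -0.0]
force: [0.1, 0.1, 0.4]
gripper_width: 1.0
```

Call:
{"api": "move_arm", "payload": {
  "plan": [
    [0, 0, 0, -0.207],
    [0, 0, 0, -0.207],
    [0, 0, 0, -0.207],
    [0, 0, 0, -0.207],
    [0, 0, 0, -0.207]
  ]
}}

```text
time: 1.77
position: [0.4217, -0.2944, 0.2309]
orientation: [0.723, 0.691, -0.0, -0.0]
force: [-0.2, -0.4, 0.5]
gripper_width: 1.002
```

Call:
{"api": "move_arm", "payload": {
  "plan": [
    [0.325, 0.245, 0.2, 0],
    [0.325, 0.245, 0.2, 0],
    [0.325, 0.245, 0.2, 0],
    [0.325, 0.245, 0.2, 0],
    [0.325, 0.245, 0.2, 0]
  ]
}}

```text
time: 2.18
position: [0.5012, -0.1962, 0.1691]
orientation: [0.723, 0.691, 0.0, -0.002]
force: [0.1, 0.5, 0.3]
gripper_width: 1.0
```

```bash
python3 - <<'E'
from h import *
o=manip.observe();print(o)
q=o['orientation'];print(2*np.arctan2(q[1],q[0]))
for n in('top','side'):
    im=manip.capture(n);u,v=proj(n,[.4995,-.2003,.1]);u,v=int(u),int(v)
    cv2.imwrite(f'pics/{n}1.png',cv2.resize(im[v-65:v+65,u-65:u+65],None,fx=4.5,fy=4.5,interpolation=cv2.INTER_CUBIC)); print(u,v)
E
```

```text
{'time': 2.1833, 'joint_pos': array([ 0.67748695,  0.27078712, -0.43091034,  1.68233915,  0.11648367,
        1.21800529,  0.17562068]), 'dq': array([ 0.0487559 , -0.03425802,  0.05842168, -0.02051211,  0.00547352,
        0.02839116,  0.05409135]), 'joint_torque': array([ -0.72792269, -49.85907555,  -4.20966402, -35.17730713,
         0.12569663,  -0.39381654,  -0.7860437 ]), 'position': array([ 0.50115856, -0.1962314 ,  0.16907093]), 'orientation': array([ 7.22511510e-01,  6.91355254e-01,  2.11026231e-04, -2.23294918e-03]), 'force': array([0.14546241, 0.5090162 , 0.26479037]), 'torque': array([-0.08522572,  0.05396831,  0.0222915 ]), 'gripper_width': 1.00014857206673}
1.5267310515422172
334 249
313 231
```

View pics/side1.png

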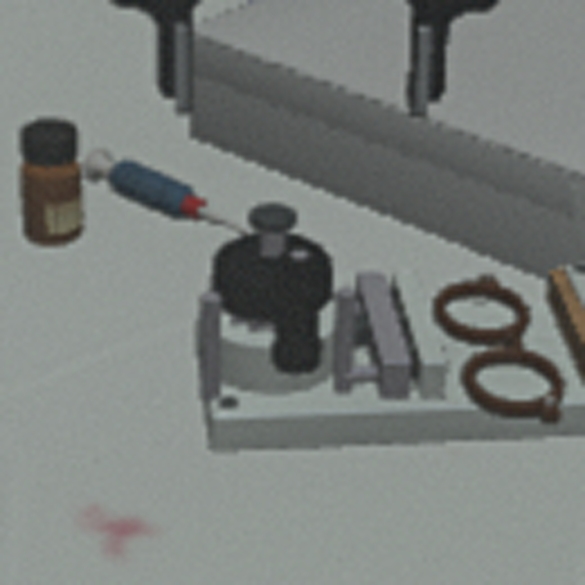

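View pics/top1.png

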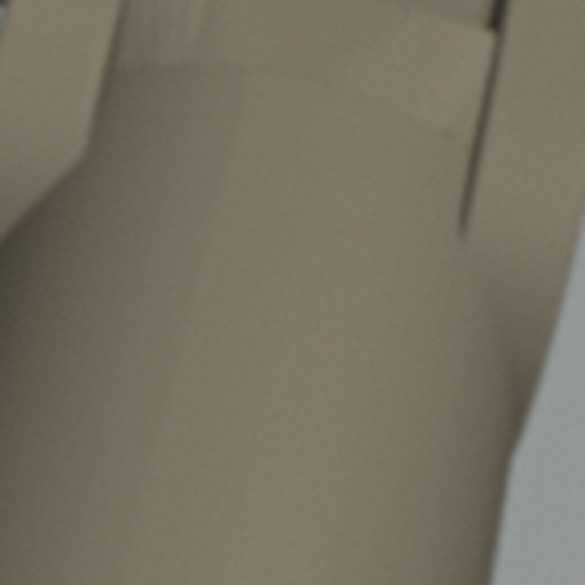

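Call:
{"api": "move_arm", "payload": {
  "plan": [
    [0, 0, 0.1, 0],
    [0, 0, 0.13, 0],
    [0, 0, 0.13, 0],
    [0, 0, 0.13, 0]
  ]
}}

```text
time: 2.62
position: [0.4996, -0.2019, 0.1325]
orientation: [0.726, 0.688, -0.0, -0.0]
force: [1.2, 0.5, 1.3]
gripper_width: 1.0
```

Call:
{"api": "move_arm", "payload": {
  "plan": [
    [0.005, 0, 0.08, 0],
    [0.005, 0, 0.155, 0],
    [0.005, 0, 0.155, 0],
    [0.005, 0, 0.155, 0]
  ]
}}

```text
time: 2.95
position: [0.5001, -0.1998, 0.0864]
orientation: [0.725, 0.689, -0.0, -0.0]
force: [0.2, -0.3, 0.8]
gripper_width: 1.001
```

```bash
python3 - <<'E'
from h import *
for n in('side',):
    im=manip.capture(n);u,v=313,231
    cv2.imwrite(f'pics/{n}2.png',cv2.resize(im[v-65:v+65,u-65:u+65],None,fx=4.5,fy=4.5,interpolation=cv2.INTER_CUBIC)); print(u,v)
print(manip.observe())
E
```

```text
313 231
{'time': 3.0, 'joint_pos': array([ 0.6651212 ,  0.35123401, -0.41600755,  1.77762365,  0.1615228 ,
        1.0451258 ,  0.13903556]), 'dq': array([-0.0028129 , -0.01411925, -0.00632725, -0.01895985, -0.00011253,
       -0.00408348, -0.00031152]), 'joint_torque': array([ 7.50134233e-02, -5.16762435e+01, -4.38154578e+00, -3.10584962e+01,
        4.93868894e-02, -8.54299113e-03, -1.93426909e-02]), 'position': array([ 0.50099242, -0.19989748,  0.08735442]), 'orientation': array([7.25059486e-01, 6.88686011e-01, 2.59343651e-04, 5.03450689e-04]), 'force': array([-0.05671426, -0.26176348,  0.17195579]), 'torque': array([ 0.00472627, -0.01493224,  0.00992154]), 'gripper_width': 0.9993004760891891}
```

View pics/side2.png

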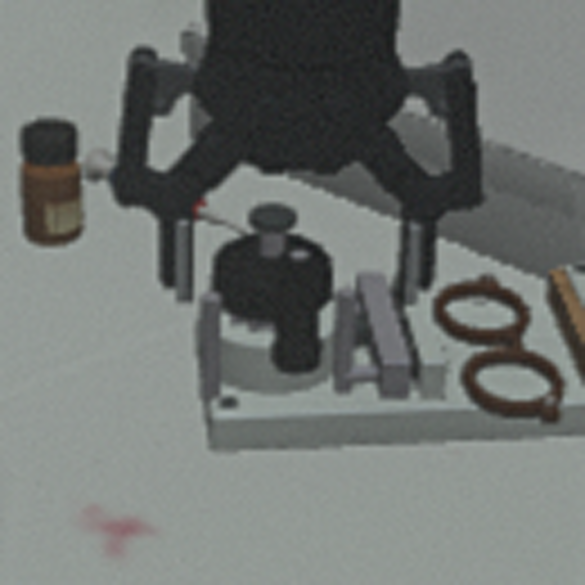

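Call:
{"api": "move_arm", "payload": {
  "plan": [
    [0, 0, 0, 0],
    [0, 0, 0, 0],
    [0, 0, 0, 0],
    [0, 0, 0, 0],
    [0, 0, 0, 0]
  ],
  "grip": 0,
  "force": 40
}}

```text
time: 3.42
position: [0.5007, -0.1995, 0.0863]
orientation: [0.725, 0.689, 0.0, 0.0]
force: [-0.4, 1.2, -0.0]
gripper_width: 0.298
```

Call:
{"api": "move_arm", "payload": {
  "plan": [
    [0, 0, 0, 0],
    [0, 0, 0, 0],
    [0, 0, 0, 0]
  ]
}}

```text
time: 3.67
position: [0.5008, -0.1995, 0.0862]
orientation: [0.725, 0.689, 0.0, 0.0]
force: [-0.5, -0.4, 3.0]
gripper_width: 0.192
```

Call:
{"api": "move_arm", "payload": {
  "plan": [
    [0, 0, 0, 0],
    [0, 0, 0, 0],
    [0, 0, 0, 0]
  ]
}}

```text
time: 3.92
position: [0.5007, -0.1995, 0.0861]
orientation: [0.725, 0.689, 0.0, 0.0]
force: [-0.2, -0.0, 5.2]
gripper_width: 0.198
```

```bash
python3 - <<'E'
from h import *
for n in('side',):
    im=manip.capture(n);u,v=313,231
    cv2.imwrite(f'pics/{n}3.png',cv2.resize(im[v-65:v+65,u-65:u+65],None,fx=4.5,fy=4.5,interpolation=cv2.INTER_CUBIC)); print(u,v)
o=manip.observe();print(o['position'],o['force'],o['torque'])
E
```

```text
313 231
[ 0.50070908 -0.19951512  0.08610345] [ 0.33703651 -0.27028678  5.91304488] [ 0.01236103  0.00446567 -0.03760093]
```

View pics/side3.png

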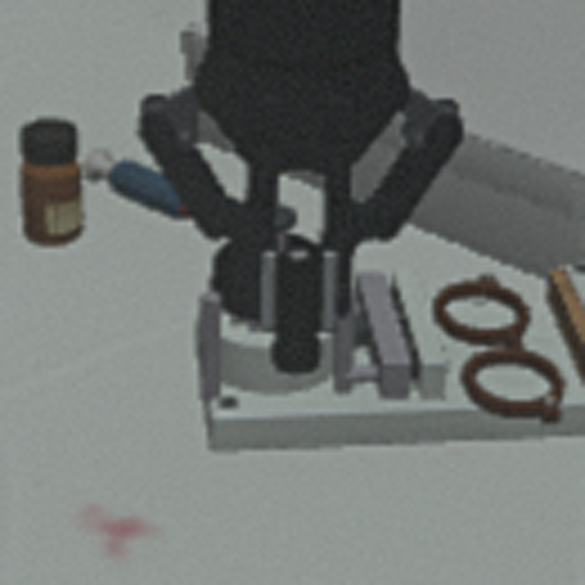

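```bash
cat > arc.py <<'E'
import sys
from h import *
# usage: arc.py th0 th1 n  -> rows
c=np.array([.4962,-.1146]); o=manip.observe(); q=o['orientation']; a=2*np.arctan2(q[1],q[0])
X=np.array([np.cos(a),np.sin(a)]);Y=np.array([np.sin(a),-np.cos(a)])
P=lambda t:c+.085*np.array([np.cos(t),np.sin(t)])
t0,t1,n=float(sys.argv[1]),float(sys.argv[2]),int(sys.argv[3])
r=[]
for i in range(1,n+1):
    t=t0+(t1-t0)*i/n; d=P(t)-P(t0); r.append([round(float(d@X)/.3,4),round(float(d@Y)/.3,4),0,0])
for k in range(0,n,5):
    b=[0,0] if k==0 else r[k-1]
    print([[round(x[0]-b[0],4),round(x[1]-b[1],4),0,0] for x in r[k:k+5]])
E
cat > st.py <<'E'
from h import *
c=np.array([.4962,-.1146]); o=manip.observe(); p=o['position'][:2]-c; th=np.arctan2(p[1],p[0]); u=p/np.hypot(*p); t=np.array([u[1],-u[0]])
F=o['force'];print(o['time'],'th',round(th,4),'q',round(-(th-.046)-1.021,4),'r',round(np.hypot(*p),4),'z',o['position'][2],'Ft',-F[:2]@t,'Fr',F[:2]@u,'Fz',F[2],'a',2*np.arctan2(*o['orientation'][[1,0]]))
E
python3 st.py; python3 arc.py -1.5178 -1.6378 5
```

```text
3.9667 th -1.5177 q 0.5427 r 0.085 z 0.0861034530939295 Ft 0.32223003339168255 Fr 0.28777831965292194 Fz 5.913044879448432 a 1.5198204569930194
[[-0.0006, -0.0068, 0, 0], [-0.0011, -0.0136, 0, 0], [-0.0014, -0.0203, 0, 0], [-0.0015, -0.0271, 0, 0], [-0.0015, -0.0339, 0, 0]]
```

Call:
{"api": "move_arm", "payload": {
  "plan": [
    [-0.0006, -0.0068, 0, 0],
    [-0.0011, -0.0136, 0, 0],
    [-0.0014, -0.0203, 0, 0],
    [-0.0015, -0.0271, 0, 0],
    [-0.0015, -0.0339, 0, 0]
  ]
}}

```text
time: 4.38
position: [0.4915, -0.1995, 0.0862]
orientation: [0.725, 0.689, 0.001, 0.001]
force: [6.9, -1.8, 0.0]
gripper_width: 0.2
```

```bash
python3 st.py; python3 arc.py -1.6378 -1.8178 10
```

```text
4.3833 th -1.6266 q 0.6516 r 0.085 z 0.0862240249886968 Ft 6.969711281030793 Fr 1.374359928270448 Fz 0.027919706612515194 a 1.5200618939136827
[[0.0001, -0.0051, 0, 0], [0.0003, -0.0102, 0, 0], [0.0007, -0.0153, 0, 0], [0.0011, -0.0204, 0, 0], [0.0016, -0.0254, 0, 0]]
[[0.0005, -0.0051, 0, 0], [0.0012, -0.0102, 0, 0], [0.002, -0.0152, 0, 0], [0.0029, -0.0202, 0, 0], [0.0038, -0.0252, 0, 0]]
```

Call:
{"api": "move_arm", "payload": {
  "plan": [
    [0.0001, -0.0051, 0, 0],
    [0.0003, -0.0102, 0, 0],
    [0.0007, -0.0153, 0, 0],
    [0.0011, -0.0204, 0, 0],
    [0.0016, -0.0254, 0, 0]
  ]
}}

```text
time: 4.8
position: [0.4839, -0.1988, 0.0862]
orientation: [0.725, 0.689, 0.001, 0.001]
force: [6.7, -2.0, 1.3]
gripper_width: 0.195
```

Call:
{"api": "move_arm", "payload": {
  "plan": [
    [0.0005, -0.0051, 0, 0],
    [0.0012, -0.0102, 0, 0],
    [0.002, -0.0152, 0, 0],
    [0.0029, -0.0202, 0, 0],
    [0.0038, -0.0252, 0, 0]
  ]
}}

```text
time: 5.22
position: [0.4763, -0.1974, 0.0862]
orientation: [0.725, 0.689, 0.001, 0.001]
force: [5.8, -2.4, 1.1]
gripper_width: 0.194
```

```bash
python3 st.py; python3 arc.py -1.8178 -1.9978 10
```

```text
5.2167 th -1.8066 q 0.8316 r 0.0851 z 0.0862146425164947 Ft 6.245248702805824 Fr 1.0180738531138442 Fz 1.053345454136602 a 1.5197557563405688
[[0.001, -0.005, 0, 0], [0.0022, -0.01, 0, 0], [0.0034, -0.0149, 0, 0], [0.0047, -0.0198, 0, 0], [0.0061, -0.0248, 0, 0]]
[[0.0015, -0.0048, 0, 0], [0.003, -0.0097, 0, 0], [0.0047, -0.0145, 0, 0], [0.0064, -0.0193, 0, 0], [0.0083, -0.0241, 0, 0]]
```

Call:
{"api": "move_arm", "payload": {
  "plan": [
    [0.001, -0.005, 0, 0],
    [0.0022, -0.01, 0, 0],
    [0.0034, -0.0149, 0, 0],
    [0.0047, -0.0198, 0, 0],
    [0.0061, -0.0248, 0, 0]
  ]
}}

```text
time: 5.63
position: [0.4689, -0.1953, 0.0862]
orientation: [0.725, 0.689, 0.001, 0.001]
force: [5.7, -3.7, 1.5]
gripper_width: 0.198
```

Call:
{"api": "move_arm", "payload": {
  "plan": [
    [0.0015, -0.0048, 0, 0],
    [0.003, -0.0097, 0, 0],
    [0.0047, -0.0145, 0, 0],
    [0.0064, -0.0193, 0, 0],
    [0.0083, -0.0241, 0, 0]
  ]
}}

```text
time: 6.05
position: [0.4617, -0.1926, 0.0862]
orientation: [0.725, 0.689, 0.001, 0.001]
force: [5.4, -2.7, 1.8]
gripper_width: 0.194
```

```bash
python3 st.py; python3 arc.py -1.9978 -2.0778 5
```

```text
6.05 th -1.9869 q 1.0119 r 0.0852 z 0.08619591123778386 Ft 6.055616392258234 Fr 0.22445373561229776 Fz 1.7778714724648705 a 1.5195297443457811
[[0.0017, -0.0042, 0, 0], [0.0035, -0.0084, 0, 0], [0.0053, -0.0125, 0, 0], [0.0072, -0.0166, 0, 0], [0.0092, -0.0207, 0, 0]]
```

Call:
{"api": "move_arm", "payload": {
  "plan": [
    [0.0017, -0.0042, 0, 0],
    [0.0035, -0.0084, 0, 0],
    [0.0053, -0.0125, 0, 0],
    [0.0072, -0.0166, 0, 0],
    [0.0092, -0.0207, 0, 0]
  ]
}}

```text
time: 6.47
position: [0.4556, -0.1896, 0.0862]
orientation: [0.725, 0.689, 0.001, 0.001]
force: [5.2, -3.1, 1.5]
gripper_width: 0.199
```

```bash
python3 st.py; 
```

```text
6.4667 th -2.0664 q 1.0914 r 0.0853 z 0.08620848555180824 Ft 6.064219792225155 Fr 0.2079619954009515 Fz 1.4866974118314544 a 1.5193273898894215
```

Call:
{"api": "move_arm", "payload": {
  "plan": [
    [0, 0.002, -0.015, 0],
    [0, 0.002, -0.03, 0],
    [0, 0.002, -0.038, 0],
    [0, 0.002, -0.038, 0]
  ]
}}

```text
time: 6.8
position: [0.4542, -0.1887, 0.0967]
orientation: [0.725, 0.689, -0.001, -0.001]
force: [-0.5, -0.3, -7.0]
gripper_width: 0.199
```

```bash
python3 st.py;  python3 arc.py -2.0708 -1.0308 40 
```

```text
6.8 th -2.0864 q 1.1114 r 0.0852 z 0.0966889231425097 Ft -0.28765927790041845 Fr 0.5204747397057714 Fz -6.9935216138777285 a 1.5196086750681668
[[-0.0031, 0.0067, 0, 0], [-0.006, 0.0134, 0, 0], [-0.0088, 0.0203, 0, 0], [-0.0114, 0.0272, 0, 0], [-0.0138, 0.0341, 0, 0]]
[[-0.0022, 0.0071, 0, 0], [-0.0042, 0.0141, 0, 0], [-0.0061, 0.0213, 0, 0], [-0.0077, 0.0284, 0, 0], [-0.0092, 0.0357, 0, 0]]
[[-0.0013, 0.0072, 0, 0], [-0.0024, 0.0145, 0, 0], [-0.0033, 0.0218, 0, 0], [-0.004, 0.0291, 0, 0], [-0.0046, 0.0365, 0, 0]]
[[-0.0003, 0.0073, 0, 0], [-0.0005, 0.0147, 0, 0], [-0.0004, 0.0221, 0, 0], [-0.0002, 0.0294, 0, 0], [0.0003, 0.0368, 0, 0]]
[[0.0006, 0.0073, 0, 0], [0.0014, 0.0147, 0, 0], [0.0024, 0.022, 0, 0], [0.0036, 0.0292, 0, 0], [0.005, 0.0365, 0, 0]]
[[0.0015, 0.0072, 0, 0], [0.0033, 0.0143, 0, 0], [0.0052, 0.0214, 0, 0], [0.0073, 0.0285, 0, 0], [0.0096, 0.0355, 0, 0]]
[[0.0025, 0.0069, 0, 0], [0.0052, 0.0138, 0, 0], [0.008, 0.0206, 0, 0], [0.011, 0.0273, 0, 0], [0.0142, 0.0339, 0, 0]]
[[0.0034, 0.0066, 0, 0], [0.0069, 0.013, 0, 0], [0.0106, 0.0194, 0, 0], [0.0145, 0.0257, 0, 0], [0.0185, 0.0319, 0, 0]]
```

```bash
python3 arc.py -2.08 -1.55 15 
```

```text
[[-0.0043, 0.0091, 0, 0], [-0.0082, 0.0183, 0, 0], [-0.0118, 0.0276, 0, 0], [-0.0151, 0.037, 0, 0], [-0.0181, 0.0466, 0, 0]]
[[-0.0026, 0.0097, 0, 0], [-0.0048, 0.0194, 0, 0], [-0.0068, 0.0293, 0, 0], [-0.0083, 0.0391, 0, 0], [-0.0096, 0.0491, 0, 0]]
[[-0.0008, 0.0099, 0, 0], [-0.0013, 0.0199, 0, 0], [-0.0015, 0.03, 0, 0], [-0.0013, 0.04, 0, 0], [-0.0008, 0.05, 0, 0]]
```

Call:
{"api": "move_arm", "payload": {
  "plan": [
    [-0.0043, 0.0091, 0, 0],
    [-0.0082, 0.0183, 0, 0],
    [-0.0118, 0.0276, 0, 0],
    [-0.0151, 0.037, 0, 0],
    [-0.0181, 0.0466, 0, 0]
  ]
}}

```text
time: 7.22
position: [0.4691, -0.1952, 0.097]
orientation: [0.725, 0.689, -0.0, -0.0]
force: [-0.6, -1.1, -7.4]
gripper_width: 0.193
```

Call:
{"api": "move_arm", "payload": {
  "plan": [
    [-0.0026, 0.0097, 0, 0],
    [-0.0048, 0.0194, 0, 0],
    [-0.0068, 0.0293, 0, 0],
    [-0.0083, 0.0391, 0, 0],
    [-0.0096, 0.0491, 0, 0]
  ]
}}

```text
time: 7.63
position: [0.4839, -0.1986, 0.0972]
orientation: [0.725, 0.689, 0.0, -0.0]
force: [0.5, -1.2, -7.4]
gripper_width: 0.198
```

Call:
{"api": "move_arm", "payload": {
  "plan": [
    [-0.0008, 0.0099, 0, 0],
    [-0.0013, 0.0199, 0, 0],
    [-0.0015, 0.03, 0, 0],
    [-0.0013, 0.04, 0, 0],
    [-0.0008, 0.05, 0, 0]
  ]
}}

```text
time: 8.05
position: [0.4989, -0.1994, 0.0972]
orientation: [0.725, 0.689, 0.0, -0.0]
force: [-0.3, 0.2, -7.8]
gripper_width: 0.197
```

```bash
python3 st.py; python3 arc.py -1.55 -1.005 15 
```

```text
8.05 th -1.5395 q 0.5645 r 0.0849 z 0.0971828200904153 Ft -0.3140422908278874 Fr -0.21217044296968612 Fz -7.765367760764608 a 1.5200145340068325
[[0.0009, 0.0103, 0, 0], [0.0022, 0.0205, 0, 0], [0.0039, 0.0306, 0, 0], [0.0059, 0.0407, 0, 0], [0.0083, 0.0507, 0, 0]]
[[0.0028, 0.0099, 0, 0], [0.0059, 0.0198, 0, 0], [0.0094, 0.0294, 0, 0], [0.0132, 0.039, 0, 0], [0.0174, 0.0484, 0, 0]]
[[0.0045, 0.0093, 0, 0], [0.0093, 0.0184, 0, 0], [0.0145, 0.0273, 0, 0], [0.0199, 0.036, 0, 0], [0.0257, 0.0445, 0, 0]]
```

Call:
{"api": "move_arm", "payload": {
  "plan": [
    [0.0009, 0.0103, 0, 0],
    [0.0022, 0.0205, 0, 0],
    [0.0039, 0.0306, 0, 0],
    [0.0059, 0.0407, 0, 0],
    [0.0083, 0.0507, 0, 0]
  ]
}}

```text
time: 8.47
position: [0.5141, -0.1975, 0.0971]
orientation: [0.725, 0.689, 0.0, -0.0]
force: [-0.7, 1.3, -7.6]
gripper_width: 0.2
```

Call:
{"api": "move_arm", "payload": {
  "plan": [
    [0.0028, 0.0099, 0, 0],
    [0.0059, 0.0198, 0, 0],
    [0.0094, 0.0294, 0, 0],
    [0.0132, 0.039, 0, 0],
    [0.0174, 0.0484, 0, 0]
  ]
}}

```text
time: 8.88
position: [0.5287, -0.1929, 0.0971]
orientation: [0.725, 0.689, 0.0, -0.0]
force: [-1.2, 3.7, -8.4]
gripper_width: 0.194
```

```bash
python3 st.py; python3 arc.py -1.18 -1.005 5 
```

```text
8.8833 th -1.1768 q 0.2018 r 0.0848 z 0.0970795941150951 Ft 0.34850975255523964 Fr -3.8808308471633173 Fz -8.364226214276957 a 1.5201980192727635
[[0.0044, 0.0089, 0, 0], [0.0091, 0.0176, 0, 0], [0.0141, 0.0262, 0, 0], [0.0194, 0.0346, 0, 0], [0.025, 0.0428, 0, 0]]
```

Call:
{"api": "move_arm", "payload": {
  "plan": [
    [0.005, 0.0087, 0, 0],
    [0.0101, 0.0172, 0, 0],
    [0.0153, 0.0256, 0, 0],
    [0.0208, 0.0339, 0, 0],
    [0.0266, 0.042, 0, 0]
  ]
}}

```text
time: 9.3
position: [0.5418, -0.186, 0.0972]
orientation: [0.725, 0.689, -0.0, -0.0]
force: [-0.6, 2.3, -7.2]
gripper_width: 0.197
```

Call:
{"api": "move_arm", "payload": {
  "plan": [
    [0, 0, 0, 0]
  ]
}}

```text
time: 9.38
position: [0.5422, -0.1857, 0.0973]
orientation: [0.725, 0.689, 0.0, 0.0]
force: [0.0, 2.3, -7.6]
gripper_width: 0.201
```

```bash
python3 st.py
```

```text
9.3833 th -0.9962 q 0.0212 r 0.0847 z 0.09729412242874702 Ft 1.2488289794661802 Fr -1.8942127698970914 Fz -7.62096534391554 a 1.5204095315908701
```

Call:
{"api": "move_arm", "payload": {
  "plan": [
    [0.0005, -0.0005, 0.01, 0],
    [0.001, -0.001, 0.02, 0],
    [0.001, -0.001, 0.03, 0],
    [0.001, -0.001, 0.037, 0],
    [0.001, -0.001, 0.037, 0]
  ]
}}

```text
time: 9.8
position: [0.5417, -0.186, 0.0864]
orientation: [0.725, 0.689, 0.0, 0.0]
force: [-0.5, 1.0, -4.9]
gripper_width: 0.192
```

```bash
python3 st.py
```

```text
9.8 th -1.0027 q 0.0277 r 0.0846 z 0.08641981850616566 Ft 0.09955216250862509 Fr -1.1698754176475128 Fz -4.871981234944993 a 1.5196442881225418
```

Call:
{"api": "move_arm", "payload": {
  "plan": [
    [0, 0, 0.003, 0],
    [0, 0, 0.003, 0],
    [0, 0, 0.003, 0]
  ]
}}

```text
time: 10.05
position: [0.5421, -0.186, 0.0862]
orientation: [0.725, 0.689, 0.0, 0.001]
force: [-1.5, 1.8, 2.7]
gripper_width: 0.202
```

```bash
python3 st.py;  python3 arc.py -1.0027 -1.1027 5
```

```text
10.05 th -0.9996 q 0.0246 r 0.0848 z 0.08616572798197034 Ft -0.2835201083525881 Fr -2.310692618190076 Fz 2.7239438081884773 a 1.5198196789294007
[[-0.0032, -0.0046, 0, 0], [-0.0064, -0.0094, 0, 0], [-0.0094, -0.0141, 0, 0], [-0.0124, -0.019, 0, 0], [-0.0153, -0.0239, 0, 0]]
```

Call:
{"api": "move_arm", "payload": {
  "plan": [
    [-0.0032, -0.0046, 0, 0],
    [-0.0064, -0.0094, 0, 0],
    [-0.0094, -0.0141, 0, 0],
    [-0.0124, -0.019, 0, 0],
    [-0.0153, -0.0239, 0, 0]
  ]
}}

```text
time: 10.47
position: [0.5358, -0.1896, 0.0862]
orientation: [0.725, 0.689, 0.002, 0.001]
force: [4.7, 2.7, 2.6]
gripper_width: 0.198
```

```bash
python3 st.py;  python3 arc.py -1.1027 -1.4627 15
```

```text
10.4667 th -1.0853 q 0.1103 r 0.0848 z 0.08623909141048954 Ft 5.443057043680291 Fr -0.22081921586676367 Fz 2.634972068879539 a 1.5206879152775963
[[-0.0033, -0.0059, 0, 0], [-0.0065, -0.012, 0, 0], [-0.0095, -0.0181, 0, 0], [-0.0123, -0.0242, 0, 0], [-0.015, -0.0305, 0, 0]]
[[-0.0026, -0.0063, 0, 0], [-0.005, -0.0126, 0, 0], [-0.0073, -0.019, 0, 0], [-0.0094, -0.0255, 0, 0], [-0.0113, -0.032, 0, 0]]
[[-0.0018, -0.0066, 0, 0], [-0.0034, -0.0132, 0, 0], [-0.0049, -0.0198, 0, 0], [-0.0062, -0.0265, 0, 0], [-0.0074, -0.0332, 0, 0]]
```

Call:
{"api": "move_arm", "payload": {
  "plan": [
    [-0.0033, -0.0059, 0, 0],
    [-0.0065, -0.012, 0, 0],
    [-0.0095, -0.0181, 0, 0],
    [-0.0123, -0.0242, 0, 0],
    [-0.015, -0.0305, 0, 0]
  ]
}}

```text
time: 10.88
position: [0.5265, -0.1939, 0.0862]
orientation: [0.725, 0.689, 0.001, 0.002]
force: [6.3, 2.2, 1.8]
gripper_width: 0.196
```

Call:
{"api": "move_arm", "payload": {
  "plan": [
    [-0.0026, -0.0063, 0, 0],
    [-0.005, -0.0126, 0, 0],
    [-0.0073, -0.019, 0, 0],
    [-0.0094, -0.0255, 0, 0],
    [-0.0113, -0.032, 0, 0]
  ]
}}

```text
time: 11.3
position: [0.5167, -0.197, 0.0862]
orientation: [0.725, 0.689, 0.001, 0.002]
force: [4.4, 1.0, 2.1]
gripper_width: 0.194
```

Call:
{"api": "move_arm", "payload": {
  "plan": [
    [-0.0018, -0.0066, 0, 0],
    [-0.0034, -0.0132, 0, 0],
    [-0.0049, -0.0198, 0, 0],
    [-0.0062, -0.0265, 0, 0],
    [-0.0074, -0.0332, 0, 0]
  ]
}}

```text
time: 11.72
position: [0.5066, -0.1989, 0.0862]
orientation: [0.725, 0.689, 0.001, 0.002]
force: [4.9, 0.9, 1.3]
gripper_width: 0.196
```

```bash
python3 st.py;  python3 arc.py -1.4627 -1.6427 10
python3 - <<'E'
from h import *
im=manip.capture('side');u,v=325,240
cv2.imwrite(f'pics/s5.png',cv2.resize(im[v-65:v+65,u-65:u+65],None,fx=4.5,fy=4.5,interpolation=cv2.INTER_CUBIC))
E
```

```text
11.7167 th -1.448 q 0.473 r 0.085 z 0.0862100698417769 Ft 5.002845772874172 Fr -0.3374902014894128 Fz 1.299619233690702 a 1.5201448521737233
[[-0.0008, -0.005, 0, 0], [-0.0014, -0.0101, 0, 0], [-0.002, -0.0152, 0, 0], [-0.0025, -0.0202, 0, 0], [-0.0029, -0.0253, 0, 0]]
[[-0.0003, -0.0051, 0, 0], [-0.0005, -0.0102, 0, 0], [-0.0006, -0.0153, 0, 0], [-0.0007, -0.0204, 0, 0], [-0.0006, -0.0255, 0, 0]]
```

View pics/s5.png

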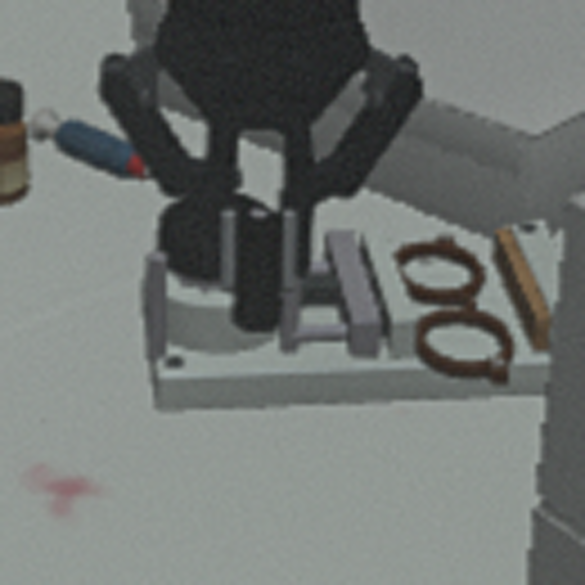

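Call:
{"api": "move_arm", "payload": {
  "plan": [
    [-0.0008, -0.005, 0, 0],
    [-0.0014, -0.0101, 0, 0],
    [-0.002, -0.0152, 0, 0],
    [-0.0025, -0.0202, 0, 0],
    [-0.0029, -0.0253, 0, 0]
  ]
}}

```text
time: 12.18
position: [0.499, -0.1996, 0.0862]
orientation: [0.725, 0.689, 0.001, 0.002]
force: [6.1, 1.0, 1.8]
gripper_width: 0.202
```

Call:
{"api": "move_arm", "payload": {
  "plan": [
    [-0.0003, -0.0051, 0, 0],
    [-0.0005, -0.0102, 0, 0],
    [-0.0006, -0.0153, 0, 0],
    [-0.0007, -0.0204, 0, 0],
    [-0.0006, -0.0255, 0, 0]
  ]
}}

```text
time: 12.6
position: [0.4913, -0.1995, 0.0862]
orientation: [0.725, 0.689, 0.001, 0.002]
force: [5.8, -0.1, 0.8]
gripper_width: 0.197
```

```bash
python3 st.py;  python3 arc.py -1.6427 -1.8227 10
```

```text
12.6 th -1.6281 q 0.6531 r 0.0851 z 0.08622114774900136 Ft 5.843368064730029 Fr -0.24620342473077728 Fz 0.8136671611681207 a 1.5198523575558254
[[0.0002, -0.0051, 0, 0], [0.0004, -0.0102, 0, 0], [0.0007, -0.0153, 0, 0], [0.0012, -0.0204, 0, 0], [0.0017, -0.0254, 0, 0]]
[[0.0006, -0.0051, 0, 0], [0.0013, -0.0102, 0, 0], [0.0021, -0.0152, 0, 0], [0.003, -0.0202, 0, 0], [0.0039, -0.0252, 0, 0]]
```

Call:
{"api": "move_arm", "payload": {
  "plan": [
    [0.0002, -0.0051, 0, 0],
    [0.0004, -0.0102, 0, 0],
    [0.0007, -0.0153, 0, 0],
    [0.0012, -0.0204, 0, 0],
    [0.0017, -0.0254, 0, 0]
  ]
}}

```text
time: 13.02
position: [0.4837, -0.1988, 0.0862]
orientation: [0.725, 0.689, 0.001, 0.002]
force: [6.6, -0.1, 0.8]
gripper_width: 0.196
```

```bash
python3 st.py
```

```text
13.0167 th -1.7182 q 0.7432 r 0.0852 z 0.08621049128268796 Ft 6.516127834386611 Fr -0.8216960800640702 Fz 0.7692075536847935 a 1.5195629150952281
```

Call:
{"api": "move_arm", "payload": {
  "plan": [
    [0.0006, -0.0051, 0, 0],
    [0.0013, -0.0102, 0, 0],
    [0.0021, -0.0152, 0, 0],
    [0.003, -0.0202, 0, 0],
    [0.0039, -0.0252, 0, 0]
  ]
}}

```text
time: 13.43
position: [0.4762, -0.1974, 0.0862]
orientation: [0.725, 0.689, 0.001, 0.002]
force: [6.5, -0.9, 1.6]
gripper_width: 0.195
```

```bash
python3 st.py;python3 arc.py -1.8227 -1.9127 5
python3 - <<'E'
from h import *
im=manip.capture('side');u,v=325,240
cv2.imwrite(f'pics/s6.png',cv2.resize(im[v-65:v+65,u-65:u+65],None,fx=4.5,fy=4.5,interpolation=cv2.INTER_CUBIC))
E
```

```text
13.4333 th -1.8079 q 0.8329 r 0.0852 z 0.08621912682282636 Ft 6.525415879759853 Fr -0.677976279071161 Fz 1.6196807979305012 a 1.519493728364411
[[0.0011, -0.005, 0, 0], [0.0022, -0.01, 0, 0], [0.0035, -0.0149, 0, 0], [0.0048, -0.0198, 0, 0], [0.0062, -0.0247, 0, 0]]
```

View pics/s6.png

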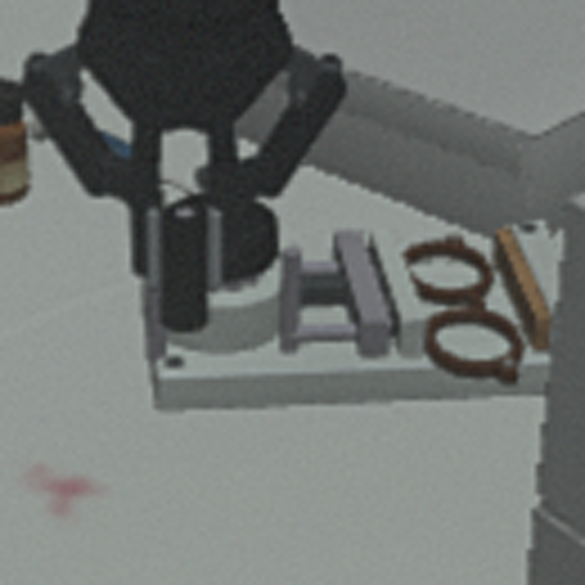

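Call:
{"api": "move_arm", "payload": {
  "plan": [
    [0.0011, -0.005, 0, 0],
    [0.0022, -0.01, 0, 0],
    [0.0035, -0.0149, 0, 0],
    [0.0048, -0.0198, 0, 0],
    [0.0062, -0.0247, 0, 0]
  ]
}}

```text
time: 13.9
position: [0.4688, -0.1953, 0.0862]
orientation: [0.725, 0.689, 0.001, 0.002]
force: [5.8, -1.0, -0.2]
gripper_width: 0.195
```

```bash
python3 st.py;python3 arc.py -1.9127 -2.0027 5;python3 st.py
python3 - <<'E'
from h import *
im=manip.capture('side');u,v=325,240
cv2.imwrite(f'pics/s7.png',cv2.resize(im[v-20:v+45,u-5:u+65],None,fx=8,fy=8,interpolation=cv2.INTER_CUBIC))
E
```

```text
13.9 th -1.8976 q 0.9226 r 0.0852 z 0.08620440727796214 Ft 5.816612334158375 Fr -0.9665759019615321 Fz -0.158681677094896 a 1.5194221859178705
[[0.0015, -0.0049, 0, 0], [0.0031, -0.0097, 0, 0], [0.0048, -0.0145, 0, 0], [0.0065, -0.0193, 0, 0], [0.0084, -0.0241, 0, 0]]
13.9 th -1.8976 q 0.9226 r 0.0852 z 0.08620440727796214 Ft 5.816612334158375 Fr -0.9665759019615321 Fz -0.158681677094896 a 1.5194221859178705
```

View pics/s7.png

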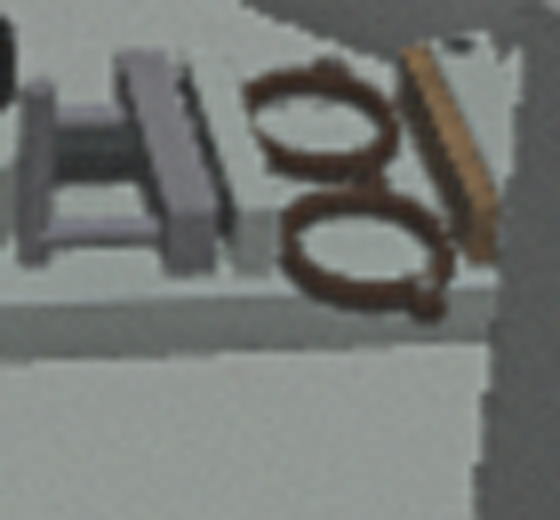

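Call:
{"api": "move_arm", "payload": {
  "plan": [
    [0, 0.002, -0.015, 0],
    [0, 0.002, -0.03, 0],
    [0, 0.002, -0.037, 0],
    [0, 0.002, -0.037, 0]
  ]
}}

```text
time: 14.28
position: [0.467, -0.1945, 0.0961]
orientation: [0.725, 0.689, -0.0, -0.0]
force: [0.2, 0.5, -6.7]
gripper_width: 0.198
```

```bash
python3 st.py;  python3 arc.py -1.905 -1.355 15 
```

```text
14.2833 th -1.9208 q 0.9458 r 0.0851 z 0.09610977427096831 Ft -0.007546129462139339 Fr -0.5748151736361692 Fz -6.668622634731596 a 1.5193164209423662
[[-0.0027, 0.01, 0, 0], [-0.0051, 0.0201, 0, 0], [-0.007, 0.0303, 0, 0], [-0.0086, 0.0406, 0, 0], [-0.0099, 0.0509, 0, 0]]
[[-0.0008, 0.0104, 0, 0], [-0.0013, 0.0208, 0, 0], [-0.0013, 0.0311, 0, 0], [-0.001, 0.0415, 0, 0], [-0.0004, 0.0519, 0, 0]]
[[0.0011, 0.0103, 0, 0], [0.0025, 0.0206, 0, 0], [0.0044, 0.0308, 0, 0], [0.0066, 0.041, 0, 0], [0.0091, 0.0511, 0, 0]]
```

Call:
{"api": "move_arm", "payload": {
  "plan": [
    [-0.0027, 0.01, 0, 0],
    [-0.0051, 0.0201, 0, 0],
    [-0.007, 0.0303, 0, 0],
    [-0.0086, 0.0406, 0, 0],
    [-0.0099, 0.0509, 0, 0]
  ]
}}

```text
time: 14.7
position: [0.483, -0.1985, 0.0962]
orientation: [0.725, 0.689, -0.0, -0.0]
force: [-0.0, -1.9, -7.0]
gripper_width: 0.195
```

Call:
{"api": "move_arm", "payload": {
  "plan": [
    [-0.0008, 0.0104, 0, 0],
    [-0.0013, 0.0208, 0, 0],
    [-0.0013, 0.0311, 0, 0],
    [-0.001, 0.0415, 0, 0],
    [-0.0004, 0.0519, 0, 0]
  ]
}}

```text
time: 15.12
position: [0.4987, -0.1993, 0.0964]
orientation: [0.725, 0.689, -0.0, 0.0]
force: [0.2, -3.1, -7.6]
gripper_width: 0.197
```

Call:
{"api": "move_arm", "payload": {
  "plan": [
    [0.0011, 0.0103, 0, 0],
    [0.0025, 0.0206, 0, 0],
    [0.0044, 0.0308, 0, 0],
    [0.0066, 0.041, 0, 0],
    [0.0091, 0.0511, 0, 0]
  ]
}}

```text
time: 15.53
position: [0.5142, -0.1973, 0.0964]
orientation: [0.725, 0.689, 0.0, 0.0]
force: [2.0, -5.3, -7.5]
gripper_width: 0.192
```

Call:
{"api": "move_arm", "payload": {
  "plan": [
    [0, 0, 0, 0],
    [0, 0, 0, 0]
  ]
}}

```text
time: 15.7
position: [0.5144, -0.1972, 0.0965]
orientation: [0.725, 0.689, 0.0, 0.0]
force: [1.3, -4.7, -6.7]
gripper_width: 0.194
```

```bash
python3 st.py
```

```text
15.7 th -1.3539 q 0.3789 r 0.0846 z 0.09648789044128085 Ft 0.20141542163811899 Fr 4.904471125245772 Fz -6.66108237175828 a 1.5198417083062943
```

Call:
{"api": "move_arm", "payload": {
  "plan": [
    [-0.001, 0.0003, 0.01, 0],
    [-0.002, 0.0006, 0.02, 0],
    [-0.0023, 0.0006, 0.03, 0],
    [-0.0023, 0.0006, 0.036, 0],
    [-0.0023, 0.0006, 0.036, 0]
  ]
}}

```text
time: 16.12
position: [0.515, -0.1972, 0.0863]
orientation: [0.725, 0.689, 0.001, 0.001]
force: [1.1, -2.3, -0.2]
gripper_width: 0.197
```

```bash
python3 st.py;  python3 arc.py -1.354 -1.444 5
```

```text
16.1167 th -1.3473 q 0.3723 r 0.0847 z 0.0863204853986113 Ft 0.5749377994670889 Fr 2.5106373653096243 Fz -0.17068555248145367 a 1.5204083196148124
[[-0.0013, -0.0049, 0, 0], [-0.0025, -0.0099, 0, 0], [-0.0036, -0.0149, 0, 0], [-0.0047, -0.0199, 0, 0], [-0.0056, -0.0249, 0, 0]]
```

Call:
{"api": "move_arm", "payload": {
  "plan": [
    [-0.0013, -0.0049, 0.001, 0],
    [-0.0025, -0.0099, 0.001, 0],
    [-0.0036, -0.0149, 0.001, 0],
    [-0.0047, -0.0199, 0.001, 0],
    [-0.0056, -0.0249, 0.001, 0]
  ]
}}

```text
time: 16.53
position: [0.5082, -0.1986, 0.0863]
orientation: [0.725, 0.689, 0.001, 0.002]
force: [6.9, -2.1, 0.7]
gripper_width: 0.196
```

```bash
python3 st.py;  python3 arc.py -1.444 -1.504 5
```

```text
16.5333 th -1.429 q 0.454 r 0.0849 z 0.08628449205324866 Ft 6.487278623453454 Fr 3.096739858395713 Fz 0.7388905500204578 a 1.5206691131239798
[[-0.0006, -0.0034, 0, 0], [-0.0011, -0.0067, 0, 0], [-0.0016, -0.0101, 0, 0], [-0.0021, -0.0134, 0, 0], [-0.0025, -0.0168, 0, 0]]
```

Call:
{"api": "move_arm", "payload": {
  "plan": [
    [-0.0006, -0.0034, 0, 0],
    [-0.0011, -0.0067, 0, 0],
    [-0.0016, -0.0101, 0, 0],
    [-0.0021, -0.0134, 0, 0],
    [-0.0025, -0.0168, 0, 0]
  ]
}}

```text
time: 16.95
position: [0.5031, -0.1992, 0.0863]
orientation: [0.725, 0.689, 0.001, 0.002]
force: [5.4, -1.1, 2.6]
gripper_width: 0.195
```

```bash
python3 st.py;  python3 arc.py -1.504 -1.564 5
```

```text
16.95 th -1.4895 q 0.5145 r 0.0849 z 0.08626825316027036 Ft 5.263361848354372 Fr 1.5142931048454906 Fz 2.5567445480518822 a 1.520591284004475
[[-0.0004, -0.0034, 0, 0], [-0.0007, -0.0068, 0, 0], [-0.001, -0.0101, 0, 0], [-0.0013, -0.0135, 0, 0], [-0.0015, -0.0169, 0, 0]]
```

Call:
{"api": "move_arm", "payload": {
  "plan": [
    [-0.0004, -0.0034, 0, 0],
    [-0.0007, -0.0068, 0, 0],
    [-0.001, -0.0101, 0, 0],
    [-0.0013, -0.0135, 0, 0],
    [-0.0015, -0.0169, 0, 0]
  ]
}}

```text
time: 17.37
position: [0.498, -0.1995, 0.0863]
orientation: [0.725, 0.689, 0.001, 0.002]
force: [6.5, -1.9, 0.9]
gripper_width: 0.196
```

```bash
python3 st.py;  python3 arc.py -1.564 -1.624 5
python3 - <<'E'
from h import *
im=manip.capture('side');u,v=325,240
cv2.imwrite(f'pics/s8.png',cv2.resize(im[v-20:v+45,u-5:u+65],None,fx=8,fy=8,interpolation=cv2.INTER_CUBIC))
E
python3 st.py
```

```text
17.3667 th -1.55 q 0.575 r 0.0849 z 0.08625453734807445 Ft 6.461985994638225 Fr 2.0235156715073064 Fz 0.8797860707028816 a 1.5204429098285186
[[-0.0002, -0.0034, 0, 0], [-0.0003, -0.0068, 0, 0], [-0.0004, -0.0102, 0, 0], [-0.0005, -0.0136, 0, 0], [-0.0005, -0.017, 0, 0]]
17.4167 th -1.5518 q 0.5768 r 0.085 z 0.08628609710993401 Ft 5.270395326602095 Fr 2.121229233597005 Fz 0.6965514621626823 a 1.5203220492204683
```

View pics/s8.png

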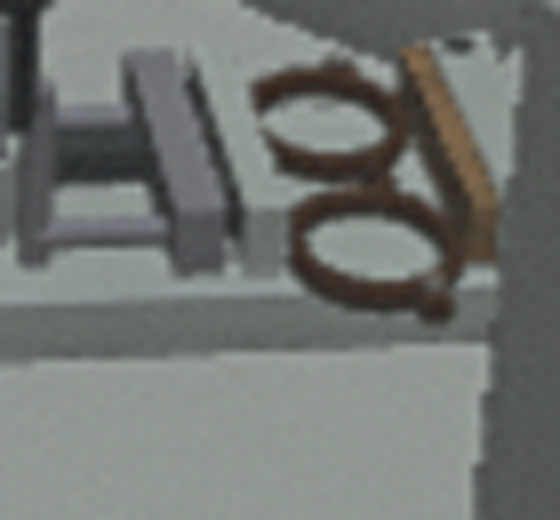

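Call:
{"api": "move_arm", "payload": {
  "plan": [
    [-0.0002, -0.0034, 0, 0],
    [-0.0003, -0.0068, 0, 0],
    [-0.0004, -0.0102, 0, 0],
    [-0.0005, -0.0136, 0, 0],
    [-0.0005, -0.017, 0, 0]
  ]
}}

```text
time: 17.83
position: [0.493, -0.1995, 0.0863]
orientation: [0.725, 0.689, 0.001, 0.002]
force: [6.9, -2.1, 0.1]
gripper_width: 0.199
```

```bash
python3 st.py;  python3 arc.py -1.624 -1.684 5
```

```text
17.8333 th -1.6089 q 0.6339 r 0.085 z 0.08628678621058944 Ft 6.981759132418264 Fr 1.8648385306156134 Fz 0.06739182959765344 a 1.5203740560044112
[[0.0, -0.0034, 0, 0], [0.0001, -0.0068, 0, 0], [0.0002, -0.0102, 0, 0], [0.0004, -0.0136, 0, 0], [0.0006, -0.017, 0, 0]]
```

Call:
{"api": "move_arm", "payload": {
  "plan": [
    [0.0, -0.0034, 0, 0],
    [0.0001, -0.0068, 0, 0],
    [0.0002, -0.0102, 0, 0]
  ]
}}

```text
time: 18.08
position: [0.4901, -0.1994, 0.0863]
orientation: [0.725, 0.689, 0.001, 0.002]
force: [7.5, -2.7, -0.2]
gripper_width: 0.198
```

```bash
python3 st.py;  python3 arc.py -1.66 -1.696 3
```

```text
18.0833 th -1.6428 q 0.6678 r 0.085 z 0.0863368008333595 Ft 7.72627142649044 Fr 2.174710088469446 Fz -0.2455903693867277 a 1.5204340762623683
[[0.0002, -0.0034, 0, 0], [0.0003, -0.0068, 0, 0], [0.0006, -0.0102, 0, 0]]
```

Call:
{"api": "move_arm", "payload": {
  "plan": [
    [0.0002, -0.0034, 0.001, 0],
    [0.0003, -0.0068, 0.002, 0],
    [0.0006, -0.0102, 0.002, 0]
  ]
}}

```text
time: 18.33
position: [0.4877, -0.1992, 0.0862]
orientation: [0.725, 0.689, 0.002, 0.002]
force: [7.3, -3.8, 2.1]
gripper_width: 0.201
```

```bash
python3 st.py;  python3 arc.py -1.696 -1.732 3
```

```text
18.3333 th -1.6715 q 0.6965 r 0.085 z 0.08623203629578993 Ft 7.604555770295971 Fr 3.0627873215190666 Fz 2.0837534787294154 a 1.5204637689922913
[[0.0003, -0.0034, 0, 0], [0.0006, -0.0068, 0, 0], [0.0009, -0.0102, 0, 0]]
```

Call:
{"api": "move_arm", "payload": {
  "plan": [
    [0, 0, 0, 0],
    [0, 0, 0, 0]
  ]
}}

```text
time: 18.5
position: [0.4874, -0.1992, 0.0862]
orientation: [0.725, 0.689, 0.002, 0.002]
force: [7.3, -3.4, 2.6]
gripper_width: 0.192
```

```bash
python3 st.py; python3 -c "
from rig import manip
manip.capture('side')"; python3 st.py
```

```text
18.5 th -1.6739 q 0.6989 r 0.085 z 0.08620485206803868 Ft 7.650852731162012 Fr 2.674993453714649 Fz 2.640933296879778 a 1.5203270484829214
18.55 th -1.6734 q 0.6984 r 0.0851 z 0.08621841712391498 Ft 6.920992123893892 Fr 2.3780832420450793 Fz 2.1548740550354752 a 1.520372966810606
```

Call:
{"api": "move_arm", "payload": {
  "plan": [
    [0, 0, 0, 0]
  ]
}}

```text
time: 18.63
position: [0.4875, -0.1992, 0.0862]
orientation: [0.725, 0.689, 0.002, 0.002]
force: [7.2, -2.2, 2.4]
gripper_width: 0.196
```

Call:
{"api": "move_arm", "payload": {
  "plan": [
    [0.0003, -0.0034, 0, 0],
    [0.0006, -0.0068, 0, 0]
  ]
}}

```text
time: 18.8
position: [0.4857, -0.199, 0.0862]
orientation: [0.725, 0.689, 0.002, 0.003]
force: [8.5, -4.5, 1.3]
gripper_width: 0.197
```

```bash
python3 st.py; python3 - <<'E'
from h import *
im=manip.capture('side');u,v=325,240
cv2.imwrite(f'pics/s9.png',cv2.resize(im[v-20:v+45,u-5:u+65],None,fx=8,fy=8,interpolation=cv2.INTER_CUBIC))
E
python3 st.py
```

```text
18.8 th -1.6946 q 0.7196 r 0.0851 z 0.08623705947692073 Ft 8.944919457265106 Fr 3.449218471927069 Fz 1.2830327029547033 a 1.5203858840794326
18.85 th -1.6969 q 0.7219 r 0.085 z 0.08622843023868167 Ft 8.995264518075558 Fr 2.266021653706095 Fz 2.0029894946857976 a 1.5203282052221871
```

View pics/s9.png

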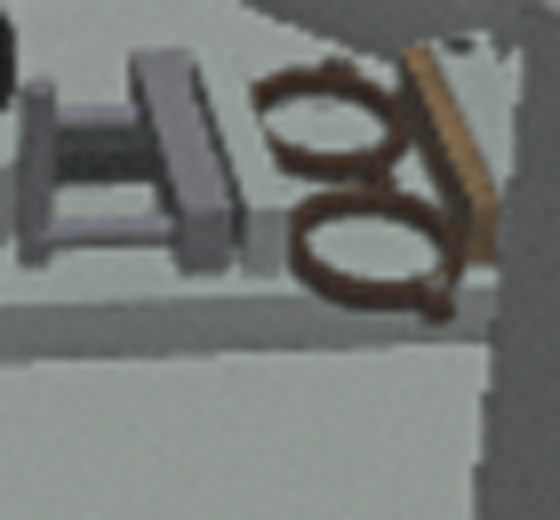

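Call:
{"api": "move_arm", "payload": {
  "plan": [
    [-0.0005, 0.0045, 0.001, 0],
    [-0.0005, 0.0055, 0.001, 0],
    [-0.0005, 0.0055, 0.001, 0]
  ]
}}

```text
time: 19.1
position: [0.4868, -0.1992, 0.0861]
orientation: [0.725, 0.689, 0.001, 0.002]
force: [4.9, -1.0, 7.3]
gripper_width: 0.196
```

```bash
python3 st.py
```

```text
19.1 th -1.6813 q 0.7063 r 0.0851 z 0.0861303861444779 Ft 4.993307862501066 Fr 0.48451933612646625 Fz 7.303817067563329 a 1.5202695106145838
```

Call:
{"api": "move_arm", "payload": {
  "plan": [
    [0, 0.002, 0, 0],
    [0, 0.002, 0, 0],
    [0, 0.002, 0, 0],
    [0, 0.002, 0, 0]
  ]
}}

```text
time: 19.43
position: [0.4872, -0.1992, 0.0861]
orientation: [0.725, 0.689, 0.001, 0.002]
force: [4.0, -1.5, 7.1]
gripper_width: 0.199
```

```bash
python3 st.py
```

```text
19.4333 th -1.6771 q 0.7021 r 0.0851 z 0.08610619235532105 Ft 4.10147000727084 Fr 1.064172274579417 Fz 7.112277150050388 a 1.5201383536217392
```

Call:
{"api": "move_arm", "payload": {
  "plan": [
    [0, 0, 0, 0],
    [0, 0, 0, 0],
    [0, 0, 0, 0],
    [0, 0, 0, 0],
    [0, 0, 0, 0]
  ],
  "grip": 1
}}

```text
time: 19.85
position: [0.4848, -0.1987, 0.0839]
orientation: [0.725, 0.689, -0.0, -0.001]
force: [0.7, -0.2, 0.7]
gripper_width: 0.893
```

Call:
{"api": "move_arm", "payload": {
  "plan": [
    [0, 0, 0, 0],
    [0, 0, 0, 0],
    [0, 0, 0, 0],
    [0, 0, 0, 0],
    [0, 0, 0, 0]
  ]
}}

```text
time: 20.27
position: [0.4852, -0.199, 0.0843]
orientation: [0.725, 0.689, 0.0, -0.0]
force: [-0.1, 1.3, -0.2]
gripper_width: 1.002
```

```bash
python3 st.py; python3 - <<'E'
from h import *
im=manip.capture('side');u,v=325,240
cv2.imwrite(f'pics/s10.png',cv2.resize(im[v-65:v+65,u-65:u+65],None,fx=4.5,fy=4.5,interpolation=cv2.INTER_CUBIC))
E
```

```text
20.2667 th -1.7002 q 0.7252 r 0.0851 z 0.08431687622915021 Ft -0.24084348045270712 Fr -1.270682046400607 Fz -0.23076900562262032 a 1.5198719228883368
```

View pics/s10.png

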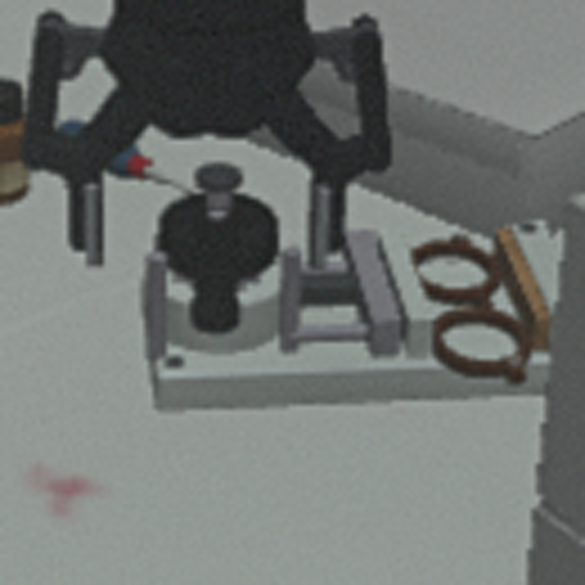

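Call:
{"api": "move_arm", "payload": {
  "plan": [
    [0, 0, -0.1, 0],
    [0, 0, -0.2, 0],
    [0, 0, -0.3, 0],
    [0, 0, -0.4, 0],
    [0, 0, -0.4, 0]
  ]
}}

```text
time: 20.73
position: [0.4881, -0.1997, 0.2108]
orientation: [0.725, 0.689, 0.002, 0.004]
force: [0.8, 0.1, -0.5]
gripper_width: 0.998
```

Call:
{"api": "move_arm", "payload": {
  "plan": [
    [-0.1, -0.05, 0, 0],
    [-0.2, -0.1, 0, 0],
    [-0.35, -0.2, 0, 0],
    [-0.45, -0.25, 0, 0],
    [-0.6, -0.3, 0, 0]
  ]
}}

```text
time: 21.15
position: [0.3881, -0.366, 0.2045]
orientation: [0.725, 0.689, -0.0, 0.0]
force: [1.3, -0.7, 0.6]
gripper_width: 0.996
```

Call:
{"api": "move_arm", "payload": {
  "plan": [
    [0, 0, 0, 0],
    [0, 0, 0, 0]
  ]
}}

```text
time: 21.32
position: [0.3879, -0.3677, 0.2038]
orientation: [0.727, 0.687, -0.0, -0.0]
force: [1.2, 1.1, -0.1]
gripper_width: 1.001
```

```bash
python3 - <<'E'
from h import *
im=manip.capture('top');cv2.imwrite('pics/t11f.png',im)
cv2.imwrite(f'pics/t11.png',cv2.resize(im[160:290,240:350],None,fx=4.5,fy=4.5,interpolation=cv2.INTER_CUBIC))
im=manip.capture('side');u,v=325,240
cv2.imwrite(f'pics/s11.png',cv2.resize(im[v-65:v+65,u-65:u+65],None,fx=4.5,fy=4.5,interpolation=cv2.INTER_CUBIC))
E
python3 st.py
```

```text
21.4167 th -1.9717 q 0.9967 r 0.2711 z 0.20407492085849901 Ft 0.41678833000786997 Fr -0.3812493286928147 Fz -0.0026949824840169223 a 1.5203231935803663
```

View pics/t11.png

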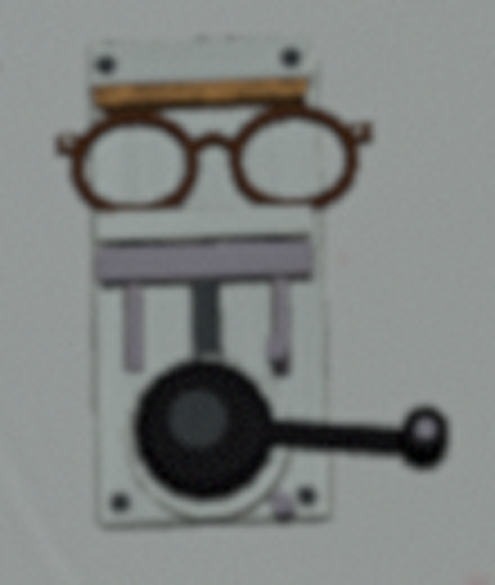

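View pics/s11.png

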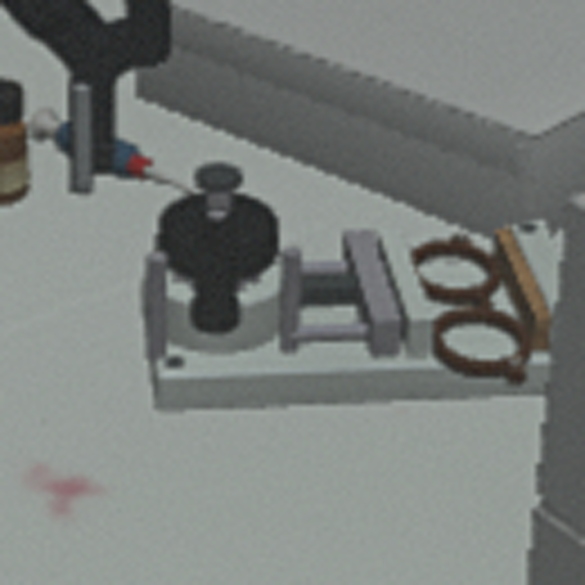

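```bash
python3 - <<'E'
from h import *
Z=lambda u,v:((u+.5)/4.5+240-.5,(v+.5)/4.5+160-.5)
for p in((427,399),(427,430)):
    k=onz('top',*Z(*p),.118);print(k,np.hypot(*(k[:2]-[.4957,-.1149])),np.arctan2(k[1]+.1146,k[0]-.4957))
E
```

```text
[ 0.49952034 -0.20029814  0.118     ] 0.08548355292611974 -1.5262467861697855
[ 0.48814962 -0.20025936  0.118     ] 0.08569264046105203 -1.6587133552952982
```

```bash
python3 - <<'E'
import cv2,numpy as np
L=lambda f:cv2.cvtColor(cv2.resize(cv2.imread(f),(70,65),interpolation=cv2.INTER_AREA),cv2.COLOR_BGR2GRAY).astype(np.float32)
s7,s8,s9=[L(f'pics/s{i}.png') for i in(7,8,9)]
a=cv2.resize(cv2.imread('pics/s11.png'),(130,130),interpolation=cv2.INTER_AREA)[45:110,60:130]
s11=cv2.cvtColor(a,cv2.COLOR_BGR2GRAY).astype(np.float32)
a=cv2.resize(cv2.imread('pics/s10.png'),(130,130),interpolation=cv2.INTER_AREA)[45:110,60:130]
s10=cv2.cvtColor(a,cv2.COLOR_BGR2GRAY).astype(np.float32)
def ecc(t,i,r):
    x0,x1,y0,y1=r; w=np.eye(2,3,dtype=np.float32); t=t[y0:y1,x0:x1]; i=i[y0:y1,x0:x1]
    c,w=cv2.findTransformECC(t,i,w,cv2.MOTION_TRANSLATION); return w[:,2],round(c,3)
jaw=(14,36,3,36); bed=(2,58,36,46)
for n,i in(('s7',s7),('s8',s8),('s10',s10),('s11',s11)): print(n,ecc(s9,i,jaw),ecc(s9,i,(2,60,37,46)))
E
```

```text
s7 (array([-1.3828688, -0.0249448], dtype=float32), 0.901) (array([-1.0066957 , -0.00782616], dtype=float32), 0.987)
s8 (array([-0.38716117, -0.02720209], dtype=float32), 0.911) (array([-0.08711605, -0.03903585], dtype=float32), 0.995)
s10 (array([0.4073672 , 0.11402392], dtype=float32), 0.813) (array([ 0.01041431, -0.01899844], dtype=float32), 1.0)
s11 (array([-0.00023043,  0.01412698], dtype=float32), 1.0) (array([0.0177688 , 0.00140558], dtype=float32), 1.0)
```

```bash
python3 - <<'E'
import cv2,numpy as np
from rig import manip
d=cv2.absdiff(cv2.imread('pics/top0.png'),cv2.imread('pics/t11f.png')).max(2)
for n,(x,y,w,h) in dict(screwdriver=(150,240,80,70),cap=(170,300,40,30),brush=(400,235,80,65),red=(428,168,30,28)).items(): print(n,d[y:y+h,x:x+w].max())
o=manip.observe();print(o['time'],o['dq'],o['force'])
print(manip.hand_in())
E
```

```text
screwdriver 14
cap 13
brush 143
red 13
21.4167 [-0.01877353 -0.00751817 -0.01849685  0.00371893 -0.0001825   0.00044362
  0.00323474] [ 0.53253167  0.18834432 -0.00269498]
the job is handed in; nothing more can be done
None
```

View pics/t11f.png

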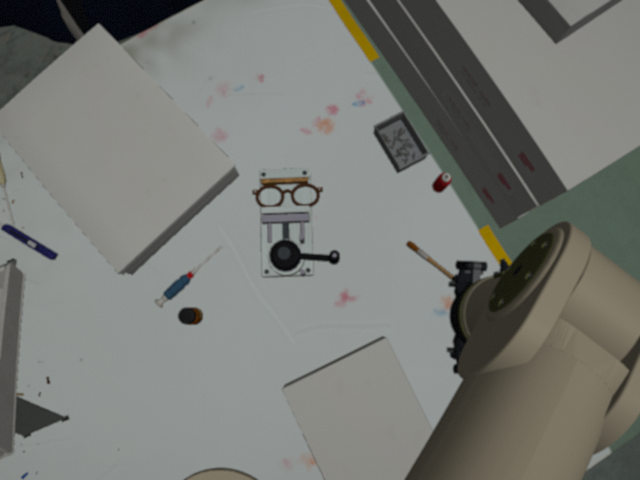

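I clamped the frame front in the vise and handed the job in at 21.4 s of the 61 s allowed; the hand-in gave no verdict. It took three strokes of the lever, with two lift-and-swing-back resets between them.

- **Clamping force:** the lever took about 6 N across the knob while the jaw ran freely and about 9 N at the end. By the given 1.4 N per 10 N, that is roughly 20 N on the frame. I could not measure the force directly, and the readings vary by about 0.7 N.
- **Hold after release:** the lever came back about 0.04 rad when I let go, which is within its 0.05 rad of play. The side pictures before and after release show no shift of the jaw.
- **Lever:** before release it was pressed against its lower stop, at the same height as before the first lift. In the side picture the hub stands at about its starting height.
- **Frame:** in the pictures it lies against the cork and looks square to it. I compared the angles by eye from picture positions.
- **Things around the vise:** the screwdriver, the brown bottle and the small red-and-white item (which I took to be the dropper bottle) look unchanged in the top view. The arm hides part of the brush in the final picture, so its image comparison failed. The visible tip is where it was, and the gripper stayed about 0.2 m above it.
- **Robot:** at hand-in the gripper was about 0.2 m above the table and off to the side, with wrist forces near zero.

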